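# Close a sample vial in the capping press

### The arm

A 7-joint arm with a two-finger parallel gripper is mounted at the origin on a cart in front of the work surface, level with it; the furniture and walls round the work are solid. World frame = base frame: x ahead of the robot, y to its left, z up, the work surface at z = 0. Lengths are in m, angles in rad, forces in N, time in s.
With the tool pointing down it reaches from about 0.4 to 0.875 m from the base axis. Payload 19.3 kg.
Tool frame: the origin (TCP) lies midway between the tips of the shut fingers; the grasp point (between the pads) lies bot.tcp_to_grasp behind it (bot.tcp_to_grasp is the distance from the TCP to the grasp point, in m); z points along the fingers, y is the line along which they close (so a half turn about z gives the same grasp; the last joint's range is limited). The gripper opens to 85 mm and grips with 20 to 120 N. Pads are 22 mm wide; open, the fingers measure 114 mm over their backs; the gripper's body (76 mm by 85 mm) begins 54 mm behind the grasp point. The pads swing forward as they close: fully open they stand 13 mm farther back than shut.
Start: joints at [1.202, 0.521, -0.036, 1.599, 0.021, 1.021, -0.113], TCP at [0.184, -0.597, 0.231] pointing down, gripper open.
Joint ranges: [-2.91, 2.91], [-0.3, 2.13], [-1.5, 1.42], [0.17, 2.43], [-1.26, 4.41], [0.16, 1.93], [-2.52, 2.52]. Speed limits (rad/s): [1.89, 1.89, 2.39, 2.39, 3.01, 3.01, 3.01].

### API

Orientations are given as [roll, pitch, yaw] about the fixed x, y, z axes, in that order (R = Rz(yaw) Ry(pitch) Rx(roll)).
In Python, from workcell import observe, imaging, bot gives the robot as it stands.
- The arm moves only by the tool send_rows, never from a script. Its argument "plan" is text: rows parted by semicolons, each of 7 numbers parted by spaces: the shift along the tool's x, y, z in m, then the turn, a rotation vector about the tool's x, y, z in degrees, then the finger opening in m, from 0 to 0.0854. In form: dx dy dz rx ry rz claw; .... A call has 1 to 10 rows; each row is the pose to reach, as a shift and turn from the pose commanded when the call began, along the tool's axes at that moment; what a row does not reach only later rows make up. A row lasts 1/12 s, in which the tool goes at most 41.7 mm and 7.16 degrees, less where a joint would pass 70% of its speed; a pose out of reach is approached as far as the arm can. A call with a gripper value outside its range is refused whole. The fingers move at their own pace and stop on an object; "grip_force" is the grip in N (left out, the last holds). Time passes only in rows, so rows that repeat a pose let the fingers close. It gives the time, the measured TCP pose, the force, the opening and the grip force at its end, in the units of the state.
- observe(): the state, without advancing time (a new reading comes with each control period).
- imaging.grab_frame(name): name is "side" or "top" or "wrist"; returns a dict with "color" (400x640x3 uint8, red, green, blue), "fx", "fy", "cx", "cy" (pixels), "eye" and "orientation" of the camera in the world; the wrist camera has in their place "tool_from_camera" (4x4, takes a point from camera to tool coordinates, whose origin is the TCP and whose axes are the flange's). Camera axes: x right, y down, z forward; pixel columns grow to the right and rows downward; lengths in m; the calibration is good to about 2 mm. The wrist camera is an equidistant fisheye: a pixel r from the principal point sees the ray r / f radians off the axis. A picture is of the moment at which its call begins: read the wrist's pose just before it. There is no depth.
- bot.job_done(): hands the job in; it is judged then, once.
The state is a dict: "clock": time; "qpos": joint angles; "qd": joint speeds; "joint_efforts": joint torques, N m; "position": TCP position; "tool_rot": TCP orientation; "force": force on the tool from outside, world axes, zero at the start; "moment": the same for the moment, N m; "grip_width": finger opening in m; "finger_force": force on a finger pad.
Only numpy, scipy, OpenCV 4.12 (cv2) and the standard library are available. Lean on these libraries where they do the work, as an engineer would, in place of code of your own. Each camera call takes 0.05 s, during which the arm holds its last target. There are 200 camera calls.

### The job

The cap of the loose amber vial on the worktop still stands proud: draw the press's carriage out, stand the vial in its nest, slide the carriage fully in, press the black palm knob down to its stop so that the cap goes fully home, and let the knob rise. Then draw the carriage out again and stand the closed vial upright in the steel tray beside the finished one. Do not tip the vial over, and leave the finished vial, the tape roll, the small infusion bottle and the dressing box where they stand.

Things in the scene. Friction and masses are not known exactly. Their poses are not given: they have to be found in the camera images.
- ram_axis (a point): point on the ram axis of the bench capping press, 18 mm above the worktop. White C-frame fixed to the worktop, base 176 x 104 mm. Its axes: open front and carriage face -x; column behind at +x (44 to 72 mm). The head (38 mm wide, 125 to 156 mm above the worktop, reaching 19 mm in front of the axis) overhangs the nest, with the knob on top
- knob_top (a point): centre of the top of the black palm knob (49 mm wide, domed, flat 20 mm wide on top), 210 mm above the worktop when up; it goes straight down
- plunger (a joint): plunger stroke in m: 0 = up, 0.020 = down at its stop. A spring (about 3.5 N at first, 7.5 N at the stop; a cap being driven home adds about 5 N) returns it. With the vial in the nest and the carriage fully in, the plunger's 26 mm foot meets the proud cap after about 13 to 15 mm and has it fully home at the stop
- carriage (a joint): carriage of the press in m: 0 = fully in at its stop, nest under the ram; 0.095 = fully out towards the press's front (-x of point ram_axis). Slides with about 2 N of friction and stays where it is left
- nest (a point): centre of the floor of the vial nest on the carriage, 18 mm above the worktop: a grey ring of 41 mm inner and 53 mm outer diameter, 8 mm high. Its axes are those of the press
- handle (a point): middle of the grip of the carriage's upright black post: 14 mm thick stem, 17 mm wide head, top 73 mm above the worktop; the point is 50 mm above the worktop, 80 mm in front of the nest's centre. Pinch it or push it along x of the press
- vial: the loose amber glass vial with the blue cap: 36 mm diameter, straight up to 43 mm, narrower neck above, paper band; 64 mm high with its cap home, 69 to 71 mm as found; 55 to 90 g. Origin at the centre of its underside, z up
- cap (a joint): travel of that vial's cap in m: 0 to 0.002 as found (5 to 7 mm proud), 0.007 = fully home
- tray: steel tray fixed to the worktop, 90 (its x) x 130 (its y) mm, rim 12 mm high, floor 2 mm thick. Origin at the centre of its underside
- done_vial: a finished vial, same size, cap home (64 mm high), standing in the half of the tray at the tray's +y. Origin at the centre of its underside
- tape_roll: roll of plaster tape, 54 mm diameter, 25 mm high, lying flat; origin at the centre of its underside
- infusion: small clear infusion bottle standing beside the press, 47 x 56 mm, 138 mm high; origin at the centre of its underside
- dressings: white dressing box with blue stripes standing behind the press, 52 x 63 mm, 106 mm high; origin at the centre of its underside
There are look-alikes about, which are no part of the job. What is shaped like the vial but purple is not meant.

How it is judged:
By the outcome, as a careful person would: the job done as asked, in the order asked, and still so for the second after the job is handed in, with the robot touching nothing.
It also fails if it takes over 72 s, if anything falls off the work surface, if the arm or the gripper's body presses on something with over 40 N, if the wrist force passes 120 N, or if a joint passes its speed limit or range.

## Working session

There is one attempt and no reset: what is moved stays moved. The work goes in short steps, Python scripts to look and compute and a tool call to move; the robot and the scene stay as the last step left them, time stands still between calls to the robot, and variables do not carry over. Pictures are saved under pics/ and viewed, at most 10 in all, crops included, and the job is handed in when it is done.

Besides the shell and the picture viewer there is one more tool, called after ">>>" as name(argument=value, ...) on one line, values as JSON. send_rows: Moves the arm, as the interface text tells. Its arguments: {"type":"object","properties":{"plan":{"type":"string"},"grip_force":{"type":"number"}},"required":["plan"]}

```bash
mkdir -p pics; ls
cat > h.py <<'E'
import numpy as np, cv2
from scipy.spatial.transform import Rotation as R
from workcell import observe, imaging, bot
def save(n,f): cv2.imwrite(f'pics/{n}.png',cv2.cvtColor(f['color'],cv2.COLOR_RGB2BGR))
def Rm(o):
    o=np.array(o,float)
    return o if o.shape==(3,3) else (R.from_euler('xyz',o).as_matrix() if o.size==3 else R.from_quat(o).as_matrix())
E
python3 - <<'E'
from h import *
s=observe();print(s, bot.tcp_to_grasp)
for n in('top','side'):
    f=imaging.grab_frame(n);save(n+'0',f);np.save(n+'0.npy',f,allow_pickle=True)
    print({k:v for k,v in f.items() if k!='color'})
E
```

```text
pics
{'clock': 0.0, 'qpos': array([ 1.20182465,  0.52201899, -0.0362949 ,  1.59999272,  0.02120487,
        1.02112787, -0.11277858]), 'qd': array([-4.58750874e-04,  8.11864497e-05,  3.36946574e-04,  2.10162364e-03,
        2.52799717e-05,  7.75561663e-04, -1.21822737e-03]), 'joint_efforts': array([-6.21059407e-04, -9.27096605e+01,  1.97999641e+00, -3.69925153e+01,
        1.78013777e-02,  8.31759913e-03,  4.79518931e-06]), 'position': array([ 0.18381071, -0.59700281,  0.23072848]), 'tool_rot': array([-3.14043538e+00,  1.04204291e-04,  2.98757272e-01]), 'force': array([0.11338965, 0.02878658, 0.5611482 ]), 'moment': array([-0.00070875, -0.02180636, -0.01878935]), 'finger_force': 0.0, 'grip_width': 0.08532350730297093} 0.0187
{'fx': 390.18291516958124, 'fy': 390.18291516958124, 'cx': 317.5165008446712, 'cy': 207.97769958257823, 'eye': array([ 0.46047983, -0.18836358,  1.03237376]), 'orientation': array([-3.03212308, -0.01602312, -1.59469922])}
{'fx': 374.1562979100219, 'fy': 374.1562979100219, 'cx': 315.164284617698, 'cy': 196.48615553760695, 'eye': array([ 0.43537828, -0.62003686,  0.86279533]), 'orientation': array([-2.58861491,  0.00308247, -0.29640744])}
```

View pics/top0.png

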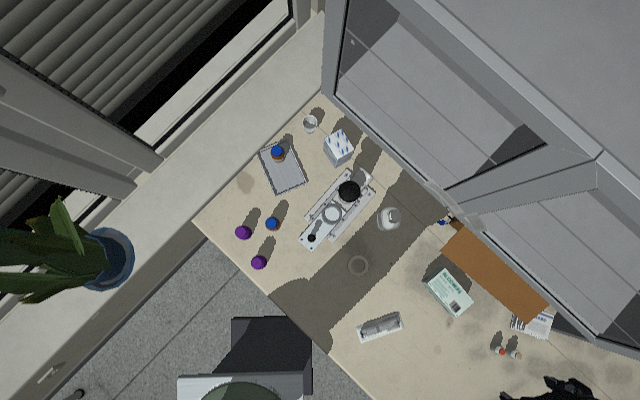

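View pics/side0.png

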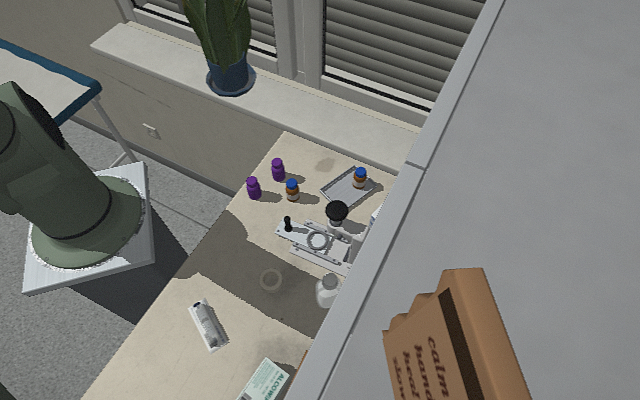

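```bash
cat >> h.py <<'E'
def ray(f,u,v):
    d=np.array([(u-f['cx'])/f['fx'],(v-f['cy'])/f['fy'],1.]); return np.array(f['eye']),Rm(f['orientation'])@d
def onz(f,u,v,z):
    e,d=ray(f,u,v); return e+d*(z-e[2])/d[2]
def tri(fa,a,fb,b):
    e,d=ray(fa,*a);g,h=ray(fb,*b);d=d/np.linalg.norm(d);h=h/np.linalg.norm(h)
    s,t=np.linalg.lstsq(np.c_[d,-h],g-e,rcond=None)[0]
    p,q=e+s*d,g+t*h; return (p+q)/2,np.linalg.norm(p-q)
def proj(f,p):
    c=Rm(f['orientation']).T@(np.array(p)-f['eye']);return f['cx']+f['fx']*c[0]/c[2],f['cy']+f['fy']*c[1]/c[2]
def load(n): return np.load(n+'.npy',allow_pickle=True).item()
E
python3 - <<'E'
from h import *
t,s=load('top0'),load('side0')
a=cv2.resize(t['color'][105:275,225:405],None,fx=2.2*1.0,fy=2.2,interpolation=cv2.INTER_CUBIC)
b=cv2.resize(s['color'][145:315,240:410],None,fx=2.2,fy=2.2,interpolation=cv2.INTER_CUBIC)
o=np.hstack([a,b]);print(o.shape);cv2.imwrite('pics/z0.png',o[...,::-1])
for n,f in(('t',t),('s',s)):
    hsv=cv2.cvtColor(f['color'],cv2.COLOR_RGB2HSV)
    for c,lo,hi in(('blue',(100,130,60),(125,255,255)),('purple',(130,120,40),(150,255,255)),('amber',(5,140,50),(18,255,255))):
        m=cv2.inRange(hsv,lo,hi);k,_,st,ce=cv2.connectedComponentsWithStats(m)
        print(n,c,[(st[i].tolist(),ce[i].round(1).tolist()) for i in range(1,k) if 15<st[i][4]<600])
print('vial cap',onz(t,272,223,.07),'done',onz(t,278,152,.064),'knob',onz(t,349,190,.21),'ring',onz(t,332,214,.026),'handle',onz(t,311,238,.073))
print('knob/handle/ring tri',tri(t,(349,190),s,(337,211)),tri(t,(311,238),s,(287,219)),tri(t,(332,214),s,(318,241)))
for c in((260,150),(286,143),(304,178),(276,194)):print('tray',onz(t,*c,.012))
for c in((321,219),(352,169)):print(c,onz(s,*c,.012))
E
```

```text
(374, 770, 3)
t blue [([271, 145, 12, 12, 101], [276.6, 150.3]), ([266, 217, 11, 12, 103], [271.0, 222.5]), ([437, 220, 8, 5, 27], [441.1, 222.1])]
t purple [([235, 226, 17, 13, 172], [242.9, 232.2]), ([251, 256, 16, 13, 164], [258.5, 261.9])]
t amber [([272, 150, 12, 9, 26], [278.9, 155.8]), ([273, 219, 6, 11, 19], [276.7, 224.1]), ([440, 220, 31, 34, 207], [457.0, 235.5]), ([470, 234, 14, 11, 35], [476.7, 239.4]), ([465, 241, 11, 7, 20], [469.8, 243.6]), ([478, 247, 9, 12, 31], [481.9, 251.5]), ([499, 349, 6, 6, 26], [501.7, 351.5])]
s blue [([355, 167, 11, 11, 92], [360.2, 171.9]), ([286, 178, 11, 12, 97], [291.1, 183.3])]
s purple [([272, 158, 13, 24, 233], [277.4, 169.3]), ([246, 176, 15, 24, 248], [252.9, 187.6])]
s amber [([354, 173, 12, 9, 49], [358.9, 178.5]), ([286, 186, 12, 10, 62], [291.6, 190.9])]
vial cap [ 0.53108814 -0.09316177  0.07      ] done [ 0.71134134 -0.10974976  0.064     ] knob [ 0.58763727 -0.27180572  0.21      ] ring [ 0.55415427 -0.2442948   0.026     ] handle [ 0.49184146 -0.18850287  0.073     ]
knob/handle/ring tri (array([ 0.58777727, -0.27288435,  0.19700709]), np.float64(0.0037178913132821546)) (array([ 0.49270428, -0.18854422,  0.06323691]), np.float64(0.00108967633287095)) (array([ 0.55489106, -0.24488937,  0.01474269]), np.float64(0.0006222283031877301))
tray [ 0.73121531 -0.0576489   0.012     ]
tray [ 0.74901138 -0.12722183  0.012     ]
tray [ 0.65297363 -0.17345908  0.012     ]
tray [ 0.61171528 -0.09880796  0.012     ]
(321, 219) [ 0.58071262 -0.18665679  0.012     ]
(352, 169) [ 0.71116466 -0.06090565  0.012     ]
```

View pics/z0.png

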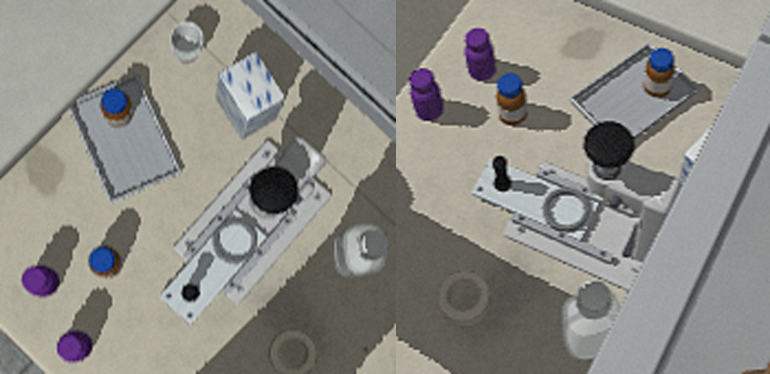

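The possible targets in the top view are the amber vial with the blue cap at (271,222), which is loose and stands on the worktop. The finished amber vial is at (277,150) in the tray, and the purple look-alikes are at (243,232) and (258,262). I choose (271,222), and the crop confirms amber glass, a blue cap and a proud neck. The black knob is at (349,190), the nest ring at (332,214) and the handle at (311,238), so the carriage is about 43 mm out.

```bash
cat >> h.py <<'E'
def go(p,yaw=None,b=None):
    """shift in tool axes (of pose b or measured) to world p, and rz degrees for yaw"""
    s=observe();o=R.from_euler('xyz',s['tool_rot']);d=o.inv().apply(np.array(p)-s['position'])
    rv=None
    if yaw is not None: rv=(o.inv()*R.from_euler('xyz',[np.pi,0,np.radians(yaw)])).as_rotvec(degrees=True)
    print('pos',s['position'].round(4),'rot',np.degrees(s['tool_rot']).round(2),'shift',d.round(4),'turn',None if rv is None else rv.round(2))
E
python3 - <<'E'
from h import *
t,s=load('top0'),load('side0')
print('purples',onz(t,242.9,232.2,.067),onz(t,258.5,262,.067),'tape',onz(t,310,121,.025),onz(t,358,264,.025),'inf',onz(t,389,213,.13),'box',onz(t,338,143,.106))
# cabinet edge line: intersect planes
def plane(f,a,b):
    e,d=ray(f,*a);_,g=ray(f,*b);n=np.cross(d,g);n/=np.linalg.norm(n);return n,n@e
n1,c1=plane(t,(330,95),(600,320));n2,c2=plane(s,(385,185),(290,360))
d=np.cross(n1,n2);d/=np.linalg.norm(d)
for y in(-.1,-.3,-.5):print('edge',np.linalg.solve(np.array([n1,n2,[0,1,0]]),[c1,c2,y]))
go((.50,-.17,.25),-41)
E
```

```text
purples [ 0.51021997 -0.02102409  0.067     ] [ 0.43648689 -0.05883886  0.067     ] tape [ 0.80410795 -0.19270834  0.025     ] [ 0.42417343 -0.30738595  0.025     ] inf [ 0.54383711 -0.37148235  0.13      ] box [ 0.71997828 -0.25932354  0.106     ]
edge [ 0.8727733  -0.1         0.31752928]
edge [ 0.67376795 -0.3         0.35673268]
edge [ 0.4747626  -0.5         0.39593608]
pos [ 0.1839 -0.5971  0.2308] rot [-179.95    0.     17.12] shift [ 0.4278 -0.3151 -0.0189] turn [-5.000e-02  3.000e-02  5.812e+01]
```

>>> send_rows(plan="0.030 -0.022 0 0 0 5 0.085; 0.060 -0.044 0 0 0 11 0.085; 0.090 -0.066 0 0 0 17 0.085; 0.120 -0.088 0 0 0 23 0.085; 0.150 -0.110 0 0 0 29 0.085; 0.180 -0.132 0 0 0 35 0.085; 0.210 -0.154 -0.005 0 0 41 0.085; 0.240 -0.177 -0.010 0 0 47 0.085; 0.270 -0.199 -0.015 0 0 53 0.085; 0.300 -0.221 -0.019 0 0 58 0.085")

```text
clock: 0.93
position: [0.4063, -0.2962, 0.2506]
tool_rot: [3.142, 0.0, -0.719]
force: [0.9, 0.3, 0.0]
grip_width: 0.0847
finger_force: 0.0
```

Run:
```python
from h import *
go((.50,-.17,.25),-41);print(observe()['qpos'].round(2),observe()['force'])
```

```text
pos [ 0.4063 -0.2962  0.2506] rot [180.     0.   -41.21] shift [-0.0126 -0.1567  0.0006] turn [ 0.    0.   -0.21]
[ 0.44  0.31  0.08  1.9  -0.03  0.94 -1.75] [0.90918082 0.27702432 0.02431372]
```

>>> send_rows(plan="-0.003 -0.031 0 0 0 0 0.085; -0.006 -0.062 0 0 0 0 0.085; -0.009 -0.094 0 0 0 0 0.085; -0.011 -0.125 0 0 0 0 0.085; -0.013 -0.157 0 0 0 0 0.085; -0.013 -0.157 0 0 0 0 0.085; -0.013 -0.157 0 0 0 0 0.085")

```text
clock: 1.52
position: [0.4991, -0.1691, 0.2499]
tool_rot: [3.142, 0.001, -0.711]
force: [-0.6, -0.7, -0.1]
grip_width: 0.0846
finger_force: 0.0
```

```bash
cat >> h.py <<'E'
def wgrab(n):
    s=observe();f=imaging.grab_frame('wrist');f['p']=s['position'];f['r']=s['tool_rot'];save(n,f);np.save(n+'.npy',f,allow_pickle=True);return f
def wonz(f,u,v,z):
    x,y=(u-f['cx'])/f['fx'],(v-f['cy'])/f['fy'];th=np.hypot(x,y);k=np.sin(th)/th if th>1e-9 else 1
    T=np.array(f['tool_from_camera']);W=R.from_euler('xyz',f['r']).as_matrix()
    e=W@T[:3,3]+f['p'];d=W@T[:3,:3]@np.array([x*k,y*k,np.cos(th)]);return e+d*(z-e[2])/d[2]
E
python3 - <<'E'
from h import *
f=wgrab('w1');print(f['fx'],f['cx'],f['cy'],f['tool_from_camera'],observe()['qpos'].round(2),f['p'],f['r'])
E
```

```text
309.70691628693146 319.48503829600645 200.52231995392745 [[-6.10044821e-04 -9.51481254e-01 -3.07706111e-01  7.91928486e-02]
 [ 9.99999711e-01 -4.40684293e-04 -6.19883043e-04 -5.06754114e-04]
 [ 4.54205845e-04 -3.07706401e-01  9.51481248e-01 -1.42470547e-01]
 [ 0.00000000e+00  0.00000000e+00  0.00000000e+00  1.00000000e+00]] [ 0.2   0.34  0.02  1.84 -0.01  0.96 -2.06] [ 0.49910627 -0.16908677  0.24990259] [ 3.14154999e+00  7.79166791e-04 -7.10503499e-01]
```

View pics/w1.png

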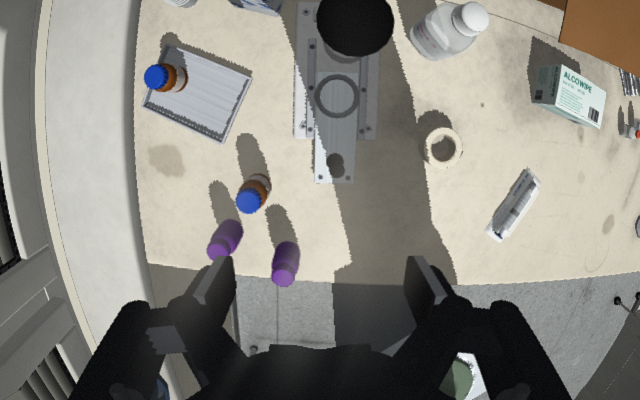

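The wrist view shows the ring at (337,97), the handle at (335,163) and the knob at (355,22). The loose vial's cap is at (249,202). The tray corners are at (172,47), (252,74), (225,142) and (143,105).

Run:
```python
from h import *
f=load('w1')
for n,c,z in(('ring',(337,96.5),.026),('handle',(335,160),.073),('knob',(355,22),.205),('cap',(249,203),.07),('donecap',(156,78),.064),('t1',(172,47),.012),('t2',(252,74),.012),('t3',(225,142),.012),('t4',(143,105),.012),
 ('carrL',(315,183),.018),('carrR',(352,183),.018),('carrL2',(320,130),.018),('carrR2',(356,130),.018)):
    print(n,wonz(f,*c,z).round(4))
# precise: cap centroid
hsv=cv2.cvtColor(f['color'],cv2.COLOR_RGB2HSV);m=cv2.inRange(hsv,(100,130,60),(125,255,255))
k,_,st,ce=cv2.connectedComponentsWithStats(m);print([(st[i].tolist(),wonz(f,*ce[i],.064).round(4)) for i in range(1,k) if 80<st[i][4]<2000])
# dark handle & carriage
g=f['color'].max(2)
cv2.imwrite('pics/w1c.png',np.hstack([cv2.resize(f['color'][0:200,280:400],None,fx=3,fy=3),cv2.resize(f['color'][30:230,130:276],None,fx=3,fy=3)])[...,::-1])
```

```text
ring [ 0.5527 -0.2411  0.026 ]
handle [ 0.5044 -0.1941  0.073 ]
knob [ 0.5844 -0.2696  0.205 ]
cap [ 0.5296 -0.0906  0.07  ]
donecap [ 0.7116 -0.1055  0.064 ]
t1 [ 0.7489 -0.1315  0.012 ]
t2 [ 0.6426 -0.1833  0.012 ]
t3 [ 0.6035 -0.0999  0.012 ]
t4 [ 0.7246 -0.0477  0.012 ]
carrL [ 0.4888 -0.1519  0.018 ]
carrR [ 0.4586 -0.187   0.018 ]
carrL2 [ 0.5348 -0.1997  0.018 ]
carrR2 [ 0.5068 -0.233   0.018 ]
[([144, 64, 24, 25, 459], array([ 0.7133, -0.1064,  0.064 ])), ([236, 190, 25, 24, 443], array([ 0.531, -0.089,  0.064]))]
```

View pics/w1c.png

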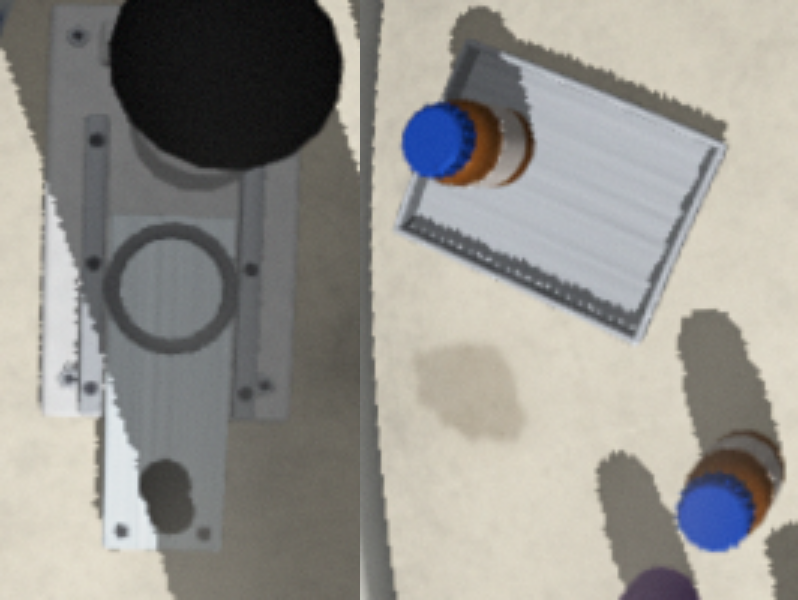

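Run:
```python
from h import *
f=load('w1')
P={}
for n,c,z in(('ring',(337,96),.026),('handle',(337.5,169.3),.073),('mb',(333.5,182.5),.018),('mt',(337,72),.018),
 ('t1',(166.7,44),.012),('t2',(250.7,79),.012),('t3',(223.3,144),.012),('t4',(142.7,106),.012)):
    P[n]=wonz(f,*c,z)[:2];print(n,P[n].round(4))
ang=lambda v:np.degrees(np.arctan2(v[1],v[0]))
print('yaw',ang(P['mt']-P['mb']),ang(P['ring']-P['handle']),np.linalg.norm(P['ring']-P['handle']))
print('tray',np.mean([P[k] for k in('t1','t2','t3','t4')],0),[np.linalg.norm(P[a]-P[b]) for a,b in(('t1','t2'),('t2','t3'),('t3','t4'),('t4','t1'))],ang(P['t1']-P['t2']),ang(P['t4']-P['t3']))
h=P['handle'];go((h[0],h[1],.13),-41)
```

```text
ring [ 0.5531 -0.2415]
handle [ 0.495  -0.1897]
mb [ 0.4742 -0.1698]
mt [ 0.5751 -0.261 ]
t1 [ 0.7583 -0.1289]
t2 [ 0.639  -0.1779]
t3 [ 0.6033 -0.0965]
t4 [ 0.7239 -0.0464]
yaw -42.0859037709129 -41.73123661156723 0.07784397383320744
tray [ 0.68113536 -0.1124324 ] [np.float64(0.1289829467468616), np.float64(0.0889817429868636), np.float64(0.13064833623830222), np.float64(0.08938220840604055)] 22.340528239673677 22.526624101385817
pos [ 0.4984 -0.1704  0.25  ] rot [ 1.7997e+02  3.0000e-02 -4.0830e+01] shift [0.0101 0.0168 0.12  ] turn [0.03 0.03 0.17]
```

>>> send_rows(plan="0 0 0 0 0 -7 0.085; 0 0 0 0 0 -14 0.085; 0 0 0 0 0 -21 0.085; 0 0 0 0 0 -28 0.085; 0 0 0 0 0 -35 0.085; 0 0 0 0 0 -42 0.085; 0 0 0 0 0 -49 0.085; 0 0 0 0 0 -56 0.085; 0 0 0 0 0 -63 0.085; 0 0 0 0 0 -70 0.085")

```text
clock: 2.4
position: [0.4977, -0.172, 0.2503]
tool_rot: [3.141, 0.001, 0.512]
force: [-0.7, 0.2, -0.5]
grip_width: 0.0848
finger_force: 0.0
```

>>> send_rows(plan="0 0 0 0 0 -7 0.085; 0 0 0 0 0 -14 0.085; 0 0 0 0 0 -21 0.085; 0 0 0 0 0 -28 0.085; 0 0 0 0 0 -35 0.085; 0 0 0 0 0 -42 0.085; 0 0 0 0 0 -49 0.085; 0 0 0 0 0 -56 0.085; 0 0 0 0 0 -63 0.085; 0 0 0 0 0 -70 0.085")

```text
clock: 3.23
position: [0.4977, -0.1719, 0.2502]
tool_rot: [-3.141, 0.0, 1.734]
force: [-0.3, 1.3, 0.4]
grip_width: 0.0848
finger_force: 0.0
```

>>> send_rows(plan="0 0 0 0 0 -7 0.085; 0 0 0 0 0 -14 0.085; 0 0 0 0 0 -21 0.085; 0 0 0 0 0 -28 0.085; 0 0 0 0 0 -35 0.085; 0 0 0 0 0 -39 0.085;0 0 0 0 0 -39 0.085;0 0 0 0 0 -39 0.085")

```text
clock: 3.9
position: [0.4979, -0.1717, 0.2502]
tool_rot: [-3.141, -0.0, 2.406]
force: [-0.2, -0.6, -0.4]
grip_width: 0.0846
finger_force: 0.0
```

Run:
```python
from h import *
go((.4945,-.189,.033),138.2);print(observe()['qpos'].round(2))
```

```text
pos [ 0.4979 -0.1717  0.2502] rot [-1.7997e+02 -1.0000e-02  1.3787e+02] shift [-0.0091 -0.015   0.2172] turn [-0.03 -0.01 -0.33]
[ 0.7   0.4  -0.63  1.81  0.27  1.02  0.8 ]
```

>>> send_rows(plan="-0.009 -0.015 0.035 0 0 0 0.07; -0.009 -0.015 0.07 0 0 0 0.06; -0.009 -0.015 0.105 0 0 0 0.06; -0.009 -0.015 0.14 0 0 0 0.06; -0.009 -0.015 0.17 0 0 0 0.06; -0.009 -0.015 0.195 0 0 0 0.06; -0.009 -0.015 0.21 0 0 0 0.06; -0.009 -0.015 0.216 0 0 0 0.06; -0.009 -0.015 0.216 0 0 0 0.06")

```text
clock: 4.65
position: [0.4945, -0.1878, 0.0333]
tool_rot: [-3.141, -0.002, 2.409]
force: [-0.2, 0.1, -0.2]
grip_width: 0.0599
finger_force: 0.0
```

Run:
```python
from h import *
f=wgrab('w2');go((.4945,-.189,.033),138.2);print(observe()['force'])
```

```text
pos [ 0.4952 -0.1879  0.0345] rot [-1.7998e+02 -1.0000e-02  1.3803e+02] shift [-0.0002 -0.0013  0.0015] turn [-0.02 -0.01 -0.17]
[-0.01990137  0.44515823  1.12635563]
```

View pics/w2.png

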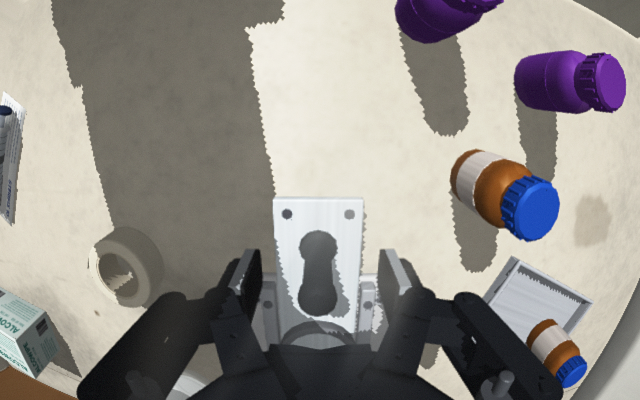

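>>> send_rows(plan="0 0 0 0 0 0 0; 0 0 0 0 0 0 0; 0 0 0 0 0 0 0; 0 0 0 0 0 0 0; 0 0 0 0 0 0 0; 0 0 0 0 0 0 0; 0.002 0 0 0 0 0 0;0.006 0 0 0 0 0 0; 0.012 0 0 0 0 0 0; 0.018 0 0 0 0 0 0", grip_force=30)

```text
clock: 5.53
position: [0.4815, -0.1772, 0.0351]
tool_rot: [-3.14, 0.002, 2.409]
force: [-3.8, -7.7, 10.2]
grip_width: 0.0154
finger_force: 29.1
```

>>> send_rows(plan="0.006 0 0 0 0 0 0; 0.012 0 0 0 0 0 0; 0.018 0 0 0 0 0 0; 0.024 0 0 0 0 0 0; 0.028 0 0 0 0 0 0;0.031 0 0 0 0 0 0;0.031 0 0 0 0 0 0")

```text
clock: 6.12
position: [0.4581, -0.1559, 0.0351]
tool_rot: [-3.14, 0.001, 2.41]
force: [-6.1, -4.6, 12.5]
grip_width: 0.0147
finger_force: 29.2
```

>>> send_rows(plan="0.002 0 0 0 0 0 0; 0.004 0 0 0 0 0 0; 0.004 0 0 0 0 0 0; 0.006 0 0 0 0 0 0; 0.006 0 0 0 0 0 0")

```text
clock: 6.53
position: [0.4569, -0.1547, 0.0354]
tool_rot: [3.141, 0.007, 2.407]
force: [14.5, -25.9, -9.0]
grip_width: 0.015
finger_force: 29.6
```

>>> send_rows(plan="-0.004 0 0 0 0 0 0; -0.005 0 0 0 0 0 0.06; -0.005 0 0 0 0 0 0.06; -0.005 0 0 0 0 0 0.06; -0.005 0 0 0 0 0 0.06; -0.005 0 -0.02 0 0 0 0.06; -0.005 0 -0.05 0 0 0 0.06; -0.005 0 -0.09 0 0 0 0.06; -0.005 0 -0.125 0 0 0 0.06; -0.005 0 -0.125 0 0 0 0.06")

```text
clock: 7.37
position: [0.4603, -0.1545, 0.1647]
tool_rot: [3.139, 0.007, 2.411]
force: [1.2, -0.2, 0.9]
grip_width: 0.06
finger_force: 0.0
```

Run:
```python
from h import *
f=wgrab('w3');go((.530,-.0895,.16),138.2)
hsv=cv2.cvtColor(f['color'],cv2.COLOR_RGB2HSV);m=cv2.inRange(hsv,(100,130,60),(125,255,255))
k,_,st,ce=cv2.connectedComponentsWithStats(m);print([(st[i].tolist(),wonz(f,*ce[i],.064).round(4)) for i in range(1,k) if 80<st[i][4]<4000])
cv2.imwrite('pics/w3c.png',f['color'][150:,200:460,::-1])
t=imaging.grab_frame('top');np.save('top1.npy',t,allow_pickle=True)
for n in('top0','top1'):
    t=load(n);hsv=cv2.cvtColor(t['color'],cv2.COLOR_RGB2HSV)
    m=cv2.inRange(hsv,(100,130,60),(125,255,255));k,_,st,ce=cv2.connectedComponentsWithStats(m);print([(st[i].tolist(),onz(t,*ce[i],.066).round(4)) for i in range(1,k) if 80<st[i][4]<4000])
```

```text
pos [ 0.4594 -0.1547  0.1622] rot [179.9    0.28 138.1 ] shift [-0.009   0.0957  0.0024] turn [ 0.1   0.28 -0.1 ]
[([412, 193, 33, 34, 844], array([ 0.531 , -0.0893,  0.064 ]))]
[([271, 145, 12, 12, 101], array([ 0.7152, -0.1063,  0.066 ])), ([266, 217, 11, 12, 103], array([ 0.5326, -0.0904,  0.066 ]))]
[([271, 145, 12, 12, 101], array([ 0.7154, -0.1061,  0.066 ]))]
```

>>> send_rows(plan="-0.002 0.03 0 0 0 0 0.06; -0.005 0.06 0 0 0 0 0.06; -0.010 0.096 0 0.1 0.28 0 0.06; -0.010 0.096 0.02 0.1 0.28 0 0.06; -0.010 0.096 0.055 0.1 0.28 0 0.06; -0.010 0.096 0.09 0.1 0.28 0 0.06; -0.010 0.096 0.12 0.1 0.28 0 0.06; -0.010 0.096 0.14 0.1 0.28 0 0.06; -0.010 0.096 0.149 0.1 0.28 0 0.06; -0.010 0.096 0.149 0.1 0.28 0 0.06")

```text
clock: 8.3
position: [0.5279, -0.0889, 0.0079]
tool_rot: [-3.138, -0.009, 2.412]
force: [0.2, 0.7, 0.2]
grip_width: 0.0599
finger_force: 0.0
```

Run:
```python
from h import *
f=wgrab('w4');go((.531,-.0895,.013),138.2)
```

```text
pos [ 0.5288 -0.0891  0.0095] rot [-179.84   -0.39  138.16] shift [-0.0019  0.0011 -0.0035] turn [-0.16 -0.39 -0.04]
```

View pics/w4.png

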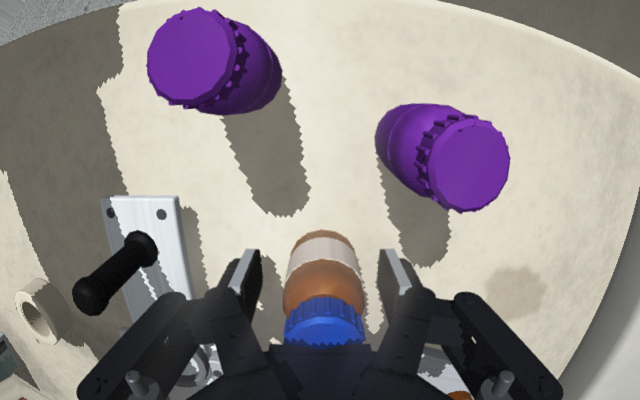

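The vial stands centred between the open pads: its body is at column 322 and the pads are at 250 and 390. I'm closing on it.

>>> send_rows(plan="-0.002 0.001 -0.004 0 -0.4 0 0.06; -0.002 0.001 -0.004 0 -0.4 0 0; -0.002 0.001 -0.004 0 -0.4 0 0; -0.002 0.001 -0.004 0 -0.4 0 0; -0.002 0.001 -0.004 0 -0.4 0 0; -0.002 0.001 -0.004 0 -0.4 0 0; -0.002 0.001 -0.004 0 -0.4 0 0; -0.002 0.001 -0.004 0 -0.4 0 0", grip_force=30)

```text
clock: 9.02
position: [0.5326, -0.0905, 0.0158]
tool_rot: [-3.141, 0.004, 2.41]
force: [-3.0, -0.1, 15.2]
grip_width: 0.0349
finger_force: 28.3
```

Run:
```python
from h import *
go((.5166,-.208,.12),138.2)
```

```text
pos [ 0.5326 -0.0905  0.0158] rot [-179.96    0.24  138.1 ] shift [-0.067  -0.0982 -0.1039] turn [-0.04  0.24 -0.1 ]
```

>>> send_rows(plan="0 0 -0.01 0 0 0 0; 0 0 -0.03 0 0 0 0; 0 0 -0.06 0 0 0 0; 0 0 -0.09 0 0 0 0; -0.01 -0.015 -0.104 0 0 0 0; -0.03 -0.04 -0.104 0 0 0 0; -0.048 -0.07 -0.104 0 0 0 0; -0.06 -0.09 -0.104 0 0 0 0; -0.067 -0.098 -0.104 0 0 0 0; -0.067 -0.098 -0.104 0 0 0 0")

```text
clock: 9.85
position: [0.5156, -0.2106, 0.1193]
tool_rot: [-3.139, 0.003, 2.407]
force: [-0.1, -0.4, -0.5]
grip_width: 0.0349
finger_force: 30.3
```

Run:
```python
from h import *
f=wgrab('w5');s=observe();go((.5166,-.208,.12),138.2);print(s['force'],s['grip_width'],s['finger_force'])
cv2.imwrite('pics/w5c.png',cv2.resize(f['color'][100:,180:480],None,fx=2,fy=2)[...,::-1])
t=imaging.grab_frame('top');np.save('top2.npy',t,allow_pickle=True)
```

```text
pos [ 0.516  -0.2085  0.1192] rot [-1.7992e+02  1.5000e-01  1.3800e+02] shift [-0.0001  0.0008 -0.0008] turn [-0.08  0.15 -0.2 ]
[ 0.13618211  0.84530027 -0.47599436] 0.03496581139100981 30.307251624763012
```

View pics/w5c.png

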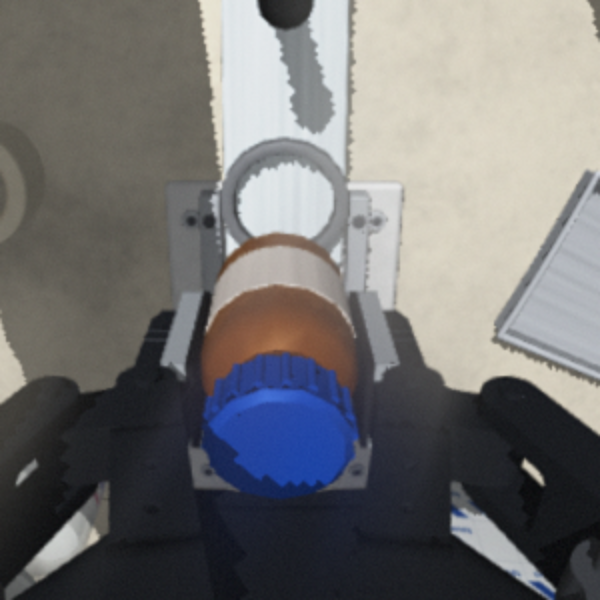

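Run:
```python
from h import *
f=load('w5');W=R.from_euler('xyz',f['r']).as_matrix()
def tl(cx,cy,z):
    p=wonz(f,180+cx/2,100+cy/2,z);return (W.T@(p-f['p'])).round(4)
for n,a in dict(ringL=(222,203,.026),ringR=(349,203,.026),ringTop=(285,138,.026),inL=(238,203,.026),inR=(336,203,.026),handle=(285,6,.073),vialfront=(280,233,.1035),captop=(281,440,.173),capL=(204,430,.172),capR=(357,430,.172)).items():print(n,tl(*a))
```

```text
ringL [ 0.0015 -0.0223  0.0934]
ringR [0.0015 0.0287 0.0933]
ringTop [0.0281 0.0029 0.0932]
inL [ 0.0015 -0.0159  0.0934]
inR [0.0015 0.0235 0.0933]
handle [0.0791 0.0024 0.0461]
vialfront [0.0183 0.0008 0.0158]
captop [ 0.0041  0.0009 -0.0537]
capL [ 0.0055 -0.0133 -0.0527]
capR [ 0.0055  0.0149 -0.0527]
```

>>> send_rows(plan="0.001 0.002 0.02 0 0 0 0; 0.001 0.002 0.045 0 0 0 0; 0.001 0.002 0.06 0 0 0 0; 0.001 0.002 0.07 0 0 0 0; 0.001 0.002 0.075 0 0 0 0; 0.001 0.002 0.079 0 0 0 0; 0.001 0.002 0.082 0 0 0 0; 0.001 0.002 0.082 0 0 0 0;0.001 0.002 0.082 0 0 0 0")

```text
clock: 10.7
position: [0.5185, -0.2062, 0.0387]
tool_rot: [-3.141, 0.006, 2.411]
force: [-1.6, -3.8, 19.1]
grip_width: 0.0352
finger_force: 34.4
```

Run:
```python
from h import *
f=wgrab('w6');s=observe();go((.5166,-.208,.034),138.2);print(s['force'],s['grip_width'],s['finger_force'])
cv2.imwrite('pics/w6c.png',cv2.resize(f['color'][100:,180:480],None,fx=2,fy=2)[...,::-1])
```

```text
pos [ 0.5185 -0.2062  0.0387] rot [-179.95    0.34  138.11] shift [ 0.0002 -0.0026  0.0047] turn [-0.05  0.34 -0.09]
[-1.83768837 -3.65966409 19.31215506] 0.03513514469826124 34.412213150644675
```

View pics/w6c.png

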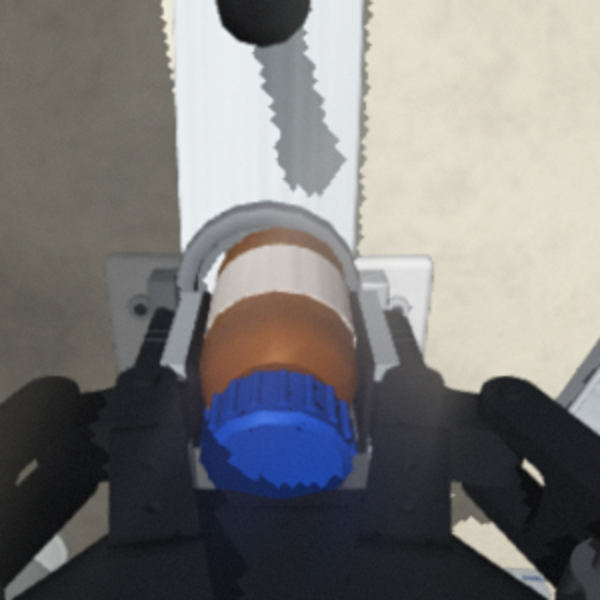

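The vial bottom is on the ring's right rim: the ring centre is near column 268 and the vial near 279. I'm lifting it slightly, shifting by the measured offset and trying again.

Run:
```python
from h import *
f=load('w6');W=R.from_euler('xyz',f['r']).as_matrix()
def tl(cx,cy,z):
    p=wonz(f,180+cx/2,100+cy/2,z);return (W.T@(p-f['p'])).round(4)
for n,a in dict(ringL=(178,285,.026),ringR=(358,285,.026),ringTop=(268,203,.026),handle=(264,4,.073),vialfront=(279,228,.023),cap=(278,440,.0925)).items():print(n,tl(*a))
```

```text
ringL [ 0.0038 -0.0277  0.0127]
ringR [0.0039 0.0226 0.0127]
ringTop [ 0.028  -0.0023  0.0126]
handle [ 0.0793 -0.002  -0.0347]
vialfront [0.0198 0.0006 0.0156]
cap [ 0.0042  0.0003 -0.0538]
```

>>> send_rows(plan="0 0 -0.006 0 0 0 0; 0 -0.001 -0.012 0 0 0 0; 0 -0.0025 -0.012 0 0 0 0; 0 -0.0025 -0.012 0 0 0 0; 0 -0.0025 -0.012 0 0 0 0; 0 -0.0025 -0.012 0 0 0 0")

```text
clock: 11.25
position: [0.515, -0.2075, 0.0484]
tool_rot: [-3.14, 0.002, 2.411]
force: [0.1, 1.3, -0.7]
grip_width: 0.035
finger_force: 32.3
```

Run:
```python
from h import *
f=wgrab('w7');s=observe();go((.5166,-.208,.034),138.2);print(s['force'],s['grip_width'],s['finger_force'])
cv2.imwrite('pics/w7c.png',cv2.resize(f['color'][100:,180:480],None,fx=2,fy=2)[...,::-1])
```

```text
pos [ 0.515  -0.2074  0.0484] rot [-1.7990e+02  1.0000e-01  1.3812e+02] shift [-0.0016  0.0007  0.0144] turn [-0.1   0.1  -0.08]
[-0.6169353  -0.7368471  -0.46431254] 0.03511235119619279 32.28595107793808
```

View pics/w7c.png

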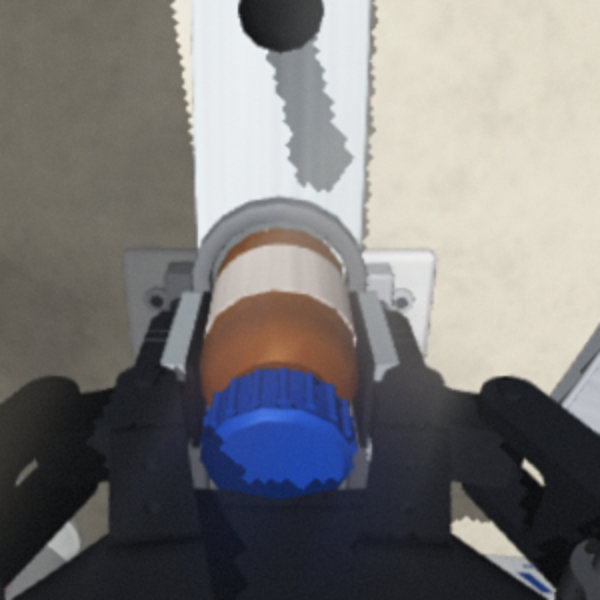

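Run:
```python
from h import *
f=load('w7');W=R.from_euler('xyz',f['r']).as_matrix()
def tl(cx,cy,z):
    p=wonz(f,180+cx/2,100+cy/2,z);return (W.T@(p-f['p'])).round(4)
for n,a in dict(ringL=(195,280,.026),ringR=(367,280,.026),ringTop=(281,198,.026),handle=(281,11,.073),vialfront=(279,229,.033),cap=(278,440,.102)).items():print(n,tl(*a))
```

```text
ringL [ 0.0008 -0.0243  0.0225]
ringR [0.0008 0.0266 0.0224]
ringTop [0.0262 0.0011 0.0224]
handle [ 0.078   0.0009 -0.0247]
vialfront [0.0196 0.0006 0.0154]
cap [ 0.004   0.0003 -0.0536]
```

>>> send_rows(plan="-0.0017 0.0005 0.003 0 0 0 0; -0.0017 0.0005 0.006 0 0 0 0; -0.0017 0.0005 0.009 0 0 0 0; -0.0017 0.0005 0.012 0 0 0 0; -0.0017 0.0005 0.0145 0 0 0 0; -0.0017 0.0005 0.0145 0 0 0 0; -0.0017 0.0005 0.0145 0 0 0 0")

```text
clock: 11.88
position: [0.5166, -0.2083, 0.0339]
tool_rot: [-3.14, 0.002, 2.411]
force: [0.8, -1.5, -1.5]
grip_width: 0.0349
finger_force: 32.2
```

>>> send_rows(plan="0 0 0.001 0 0 0 0; 0 0 0.002 0 0 0 0; 0 0 0.002 0 0 0 0; 0 0 0.002 0 0 0 0")

```text
clock: 12.22
position: [0.5172, -0.2087, 0.033]
tool_rot: [-3.14, 0.004, 2.41]
force: [-1.7, -1.2, 14.3]
grip_width: 0.035
finger_force: 33.3
```

>>> send_rows(plan="0 0 -0.001 0 0 0 0; 0 0 -0.001 0 0 0 0.045; 0 0 -0.001 0 0 0 0.055; 0 0 -0.001 0 0 0 0.06; 0 0 -0.001 0 0 0 0.06; 0 0 -0.02 0 0 0 0.06; 0 0 -0.05 0 0 0 0.06; 0 0 -0.085 0 0 0 0.06; 0 0 -0.12 0 0 0 0.06; 0 0 -0.12 0 0 0 0.06")

```text
clock: 13.05
position: [0.5191, -0.2084, 0.1578]
tool_rot: [3.141, 0.009, 2.411]
force: [0.4, -0.1, 0.6]
grip_width: 0.0598
finger_force: 0.0
```

```bash
cat >> h.py <<'E'
def caps(n='top',z=.066,pr=True):
    t=imaging.grab_frame(n);hsv=cv2.cvtColor(t['color'],cv2.COLOR_RGB2HSV)
    m=cv2.inRange(hsv,(100,130,60),(125,255,255));k,_,st,ce=cv2.connectedComponentsWithStats(m)
    for i in range(1,k):
        if 40<st[i][4]<4000: print(n,st[i].tolist(),onz(t,*ce[i],z).round(4))
    return t
def wcaps(z):
    f=wgrab('wx');hsv=cv2.cvtColor(f['color'],cv2.COLOR_RGB2HSV)
    m=cv2.inRange(hsv,(100,130,60),(125,255,255));k,_,st,ce=cv2.connectedComponentsWithStats(m)
    for i in range(1,k):
        if 80<st[i][4]<9000: print('wrist',st[i].tolist(),wonz(f,*ce[i],z).round(4))
    return f
E
python3 - <<'E'
from h import *
caps(z=.085);caps('side',z=.085);wcaps(.085);go((.457,-.155,.15),138.2)
E
```

```text
top [271, 145, 12, 12, 101] [ 0.7102 -0.1079  0.085 ]
side [0, 40, 97, 48, 786] [-0.0866  0.5546  0.085 ]
side [355, 167, 11, 11, 94] [ 0.7045 -0.1239  0.085 ]
side [291, 214, 12, 13, 109] [ 0.5129 -0.2109  0.085 ]
wrist [300, 188, 37, 39, 1051] [ 0.5128 -0.206   0.085 ]
wrist [506, 260, 25, 27, 514] [ 0.6869 -0.1103  0.085 ]
pos [ 0.5165 -0.2081  0.1521] rot [-1.7989e+02  1.4000e-01  1.3811e+02] shift [ 0.0797 -0.0001  0.0019] turn [-0.11  0.14 -0.09]
```

>>> send_rows(plan="0.04 0 0 0 0 0 0.06; 0.08 0 0 0 0 0 0.06; 0.08 0 0.03 0 0 0 0.06; 0.08 0 0.065 0 0 0 0.06; 0.08 0 0.1 0 0 0 0.06; 0.08 0 0.118 0 0 0 0.06; 0.08 0 0.118 0 0 0 0.06; 0.08 0 0.118 0 0 0 0; 0.08 0 0.118 0 0 0 0; 0.08 0 0.118 0 0 0 0")

```text
clock: 14.03
position: [0.4577, -0.1551, 0.035]
tool_rot: [-3.14, 0.003, 2.41]
force: [0.6, -0.3, -0.2]
grip_width: 0.0241
finger_force: 0.0
```

>>> send_rows(plan="0 0 0 0 0 0 0; 0 0 0 0 0 0 0; 0 0 0 0 0 0 0; 0 0 0 0 0 0 0; 0 0 0 0 0 0 0")

```text
clock: 14.45
position: [0.4575, -0.1555, 0.035]
tool_rot: [-3.14, 0.004, 2.41]
force: [-2.4, -2.0, 8.0]
grip_width: 0.0151
finger_force: 29.0
```

Run:
```python
from h import *
go((.457+.095*.7455,-.1547-.095*.6665,.034),138.2)
```

```text
pos [ 0.4575 -0.1555  0.035 ] rot [-179.9     0.21  138.08] shift [-0.0941  0.0005  0.0014] turn [-0.1   0.21 -0.12]
```

>>> send_rows(plan="-0.001 0 0 0 0 0 0; -0.004 0 0 0 0 0 0; -0.009 0 0 0 0 0 0; -0.014 0 0 0 0 0 0; -0.02 0 0 0 0 0 0; -0.026 0 0 0 0 0 0; -0.032 0 0 0 0 0 0; -0.038 0 0 0 0 0 0; -0.044 0 0 0 0 0 0; -0.05 0 0 0 0 0 0")

```text
clock: 15.28
position: [0.4945, -0.1891, 0.0351]
tool_rot: [-3.139, 0.003, 2.41]
force: [-3.6, -0.9, 5.9]
grip_width: 0.0149
finger_force: 29.1
```

>>> send_rows(plan="-0.006 0 0 0 0 0 0; -0.012 0 0 0 0 0 0; -0.018 0 0 0 0 0 0; -0.024 0 0 0 0 0 0; -0.029 0 0 0 0 0 0; -0.034 0 0 0 0 0 0; -0.038 0 0 0 0 0 0; -0.041 0 0 0 0 0 0; -0.041 0 0 0 0 0 0")

```text
clock: 16.03
position: [0.5251, -0.2169, 0.0351]
tool_rot: [-3.139, 0.003, 2.409]
force: [-2.3, -4.8, 4.8]
grip_width: 0.0157
finger_force: 29.2
```

Run:
```python
from h import *
go((.457+.095*.7455,-.1547-.095*.6665,.034),138.2);print(observe()['force'])
```

```text
pos [ 0.5251 -0.2169  0.0351] rot [-179.88    0.2   138.05] shift [-0.0027  0.001   0.0011] turn [-0.12  0.2  -0.15]
[-2.28690429 -4.79671272  4.7861202 ]
```

>>> send_rows(plan="-0.002 0 0 0 0 0 0; -0.003 0 0 0 0 0 0; -0.004 0 0 0 0 0 0; -0.005 0 0 0 0 0 0; -0.006 0 0 0 0 0 0; -0.006 0 0 0 0 0 0")

```text
clock: 16.53
position: [0.5274, -0.219, 0.0349]
tool_rot: [-3.138, -0.001, 2.411]
force: [-18.5, 5.9, 19.7]
grip_width: 0.0154
finger_force: 30.0
```

>>> send_rows(plan="0 0 0 0 0 0 0; 0 0 0 0 0 0 0")

```text
clock: 16.7
position: [0.5274, -0.219, 0.0349]
tool_rot: [-3.138, -0.001, 2.411]
force: [-18.3, 6.6, 19.8]
grip_width: 0.0154
finger_force: 29.9
```

>>> send_rows(plan="0.003 0 0 0 0 0 0; 0.003 0 0 0 0 0 0.03; 0.003 0 0 0 0 0 0.05; 0.003 0 0 0 0 0 0.06; 0.003 0 -0.02 0 0 0 0.06; 0.003 0 -0.055 0 0 0 0.06; 0.02 0 -0.09 0 0 0 0.03; 0.03 0 -0.125 0 0 0 0; 0.03 0 -0.165 0 0 0 0; 0.03 0 -0.20 0 0 0 0")

```text
clock: 17.53
position: [0.5067, -0.1984, 0.2366]
tool_rot: [-3.14, 0.003, 2.412]
force: [0.6, -1.4, 0.3]
grip_width: 0.0117
finger_force: 0.0
```

>>> send_rows(plan="0 0 -0.01 0 0 0 0; 0 0 -0.02 0 0 0 0; 0 0 -0.02 0 0 0 0; 0 0 -0.02 0 0 0 0")

```text
clock: 17.87
position: [0.5067, -0.1991, 0.2532]
tool_rot: [-3.14, 0.001, 2.41]
force: [-0.7, 1.1, -0.1]
grip_width: -0.0001
finger_force: 0.0
```

Run:
```python
from h import *
go((.5873,-.272,.235),138.2);print(observe()['qpos'].round(2))
f=wgrab('w8');g=f['color'].max(2)
# handle: still in? compare via top image dark blob
t=imaging.grab_frame('top');np.save('top3.npy',t,allow_pickle=True)
print(proj(t,(.5274,-.219,.073)),proj(t,(.5874,-.272,.2)))
```

```text
pos [ 0.5067 -0.1991  0.2532] rot [-1.7988e+02  8.0000e-02  1.3811e+02] shift [-0.1087 -0.0004  0.0184] turn [-0.12  0.08 -0.09]
[ 0.75  0.43 -0.66  1.76  0.3   1.05  0.83]
(np.float64(323.0577848495369), np.float64(223.24697905283892)) (np.float64(348.647848885775), np.float64(190.82458443606885))
```

>>> send_rows(plan="-0.02 0 0 0 0 0 0; -0.045 0 0 0 0 0 0; -0.07 0 0 0 0 0 0; -0.09 0 0 0 0 0 0; -0.1 0 0 0 0 0 0; -0.106 0 0 0 0 0 0; -0.109 0 0 0 0 0 0; -0.109 0 0.01 0 0 0 0; -0.109 0 0.025 0 0 0 0;-0.109 0 0.035 0 0 0 0")

```text
clock: 18.8
position: [0.5872, -0.2712, 0.2175]
tool_rot: [-3.139, 0.001, 2.411]
force: [0.1, 0.1, 0.4]
grip_width: 0.0001
finger_force: 0.0
```

Run:
```python
from h import *
go((.5873,-.272,.21),138.2);print(observe()['force'])
```

```text
pos [ 0.5872 -0.2712  0.2175] rot [-1.7987e+02  5.0000e-02  1.3815e+02] shift [-0.0006 -0.0005  0.0075] turn [-0.13  0.05 -0.05]
[0.05345646 0.05753089 0.39224653]
```

>>> send_rows(plan="0 0 0.006 0 0 0 0; 0 0 0.009 0 0 0 0; 0 0 0.012 0 0 0 0; 0 0 0.015 0 0 0 0; 0 0 0.018 0 0 0 0; 0 0 0.021 0 0 0 0; 0 0 0.023 0 0 0 0; 0 0 0.025 0 0 0 0; 0 0 0.027 0 0 0 0; 0 0 0.028 0 0 0 0")

```text
clock: 19.63
position: [0.5882, -0.2718, 0.192]
tool_rot: [-3.14, 0.003, 2.411]
force: [-6.6, 2.6, 11.6]
grip_width: -0.0
finger_force: 6.1
```

>>> send_rows(plan="0 0 0.001 0 0 0 0; 0 0 0.002 0 0 0 0;0 0 0.002 0 0 0 0")

```text
clock: 19.88
position: [0.5882, -0.2718, 0.1901]
tool_rot: [-3.14, 0.003, 2.411]
force: [-6.8, 2.5, 9.9]
grip_width: 0.0
finger_force: 5.2
```

>>> send_rows(plan="0 0 0.001 0 0 0 0; 0 0 0.002 0 0 0 0; 0 0 0.003 0 0 0 0;0 0 0.003 0 0 0 0;0 0 0.003 0 0 0 0")

```text
clock: 20.3
position: [0.5885, -0.2718, 0.1898]
tool_rot: [-3.14, 0.005, 2.41]
force: [-19.6, 6.3, 46.2]
grip_width: -0.0001
finger_force: 23.0
```

>>> send_rows(plan="0 0 -0.003 0 0 0 0; 0 0 -0.006 0 0 0 0; 0 0 -0.01 0 0 0 0; 0 0 -0.014 0 0 0 0; 0 0 -0.018 0 0 0 0; 0 0 -0.023 0 0 0 0; 0 0 -0.03 0 0 0 0; 0 0 -0.04 0 0 0 0; 0 0 -0.055 0 0 0 0; 0 0 -0.065 0 0 0 0")

```text
clock: 21.13
position: [0.5884, -0.2719, 0.253]
tool_rot: [-3.14, 0.003, 2.411]
force: [0.8, -0.3, -0.2]
grip_width: -0.0003
finger_force: 0.0
```

Run:
```python
from h import *
go((.5274,-.219,.25),138.2)
t=imaging.grab_frame('top');np.save('top4.npy',t,allow_pickle=True)
```

```text
pos [ 0.5884 -0.2719  0.253 ] rot [-179.93    0.18  138.11] shift [ 0.0808 -0.0013  0.0028] turn [-0.07  0.18 -0.09]
```

>>> send_rows(plan="0.03 0 0 0 0 0 0.02; 0.06 0 0 0 0 0 0.04; 0.09 0 0 0 0 0 0.06; 0.105 -0.001 0.02 0 0 0 0.06; 0.105 -0.001 0.055 0 0 0 0.06; 0.105 -0.001 0.09 0 0 0 0.06; 0.1 -0.001 0.125 0 0 0 0.06; 0.085 -0.001 0.155 0 0 0 0.06; 0.081 -0.001 0.185 0 0 0 0.06; 0.081 -0.001 0.21 0 0 0 0.06")

```text
clock: 22.02
position: [0.5274, -0.2197, 0.039]
tool_rot: [-3.14, 0.002, 2.41]
force: [0.3, 0.2, -0.5]
grip_width: 0.0606
finger_force: 0.0
```

>>> send_rows(plan="0 0 0.008 0 0 0 0.06; 0 0 0.008 0 0 0 0; 0 0 0.008 0 0 0 0; 0 0 0.008 0 0 0 0; 0 0 0.008 0 0 0 0; 0 0 0.008 0 0 0 0; 0 0 0.008 0 0 0 0; 0 0 0.008 0 0 0 0")

```text
clock: 22.68
position: [0.5279, -0.2195, 0.0348]
tool_rot: [-3.14, 0.004, 2.41]
force: [-1.6, 1.1, 9.8]
grip_width: 0.0152
finger_force: 29.1
```

Gripped. I'm drawing the carriage out 95 mm.

>>> send_rows(plan="0.001 0 0 0 0 0 0; 0.004 0 0 0 0 0 0; 0.009 0 0 0 0 0 0; 0.014 0 0 0 0 0 0; 0.02 0 0 0 0 0 0; 0.026 0 0 0 0 0 0; 0.032 0 0 0 0 0 0; 0.038 0 0 0 0 0 0; 0.044 0 0 0 0 0 0; 0.05 0 0 0 0 0 0")

```text
clock: 23.52
position: [0.4912, -0.1861, 0.0348]
tool_rot: [-3.141, 0.006, 2.41]
force: [2.3, -2.2, 9.4]
grip_width: 0.015
finger_force: 29.2
```

>>> send_rows(plan="0.006 0 0 0 0 0 0; 0.012 0 0 0 0 0 0; 0.018 0 0 0 0 0 0; 0.024 0 0 0 0 0 0; 0.03 0 0 0 0 0 0; 0.036 0 0 0 0 0 0; 0.04 0 0 0 0 0 0; 0.044 0 0 0 0 0 0; 0.047 0 0 0 0 0 0; 0.047 0 0 0 0 0 0")

```text
clock: 24.35
position: [0.4584, -0.1562, 0.0349]
tool_rot: [3.14, 0.01, 2.409]
force: [14.3, -12.5, -1.5]
grip_width: 0.0154
finger_force: 29.8
```

Run:
```python
from h import *
go((.457,-.1547,.034),138.2);print(observe()['force']);caps(z=.08);caps('side',z=.08)
```

```text
pos [ 0.4584 -0.1562  0.0349] rot [179.94   0.55 138.05] shift [0.002  0.0002 0.0009] turn [ 0.06  0.55 -0.15]
[ 14.2911278  -12.52458178  -1.45056306]
top [271, 145, 12, 12, 100] [ 0.7116 -0.1074  0.08  ]
side [41, 57, 57, 30, 450] [-0.0293  0.5014  0.08  ]
side [355, 167, 11, 11, 93] [ 0.7061 -0.1205  0.08  ]
side [291, 215, 12, 13, 114] [ 0.512  -0.2101  0.08  ]
```

>>> send_rows(plan="-0.002 0 0 0 0 0 0; -0.002 0 0 0 0 0 0.03; -0.002 0 0 0 0 0 0.05; -0.002 0 0 0 0 0 0.06; -0.002 0 -0.02 0 0 0 0.06; -0.002 0 -0.055 0 0 0 0.06; -0.002 0 -0.09 0 0 0 0.06; -0.02 0 -0.12 0 0 0 0.06; -0.04 0 -0.12 0 0 0 0.06; -0.04 0 -0.12 0 0 0 0.06")

```text
clock: 25.28
position: [0.4873, -0.1833, 0.155]
tool_rot: [-3.141, 0.007, 2.408]
force: [-0.3, -0.3, -1.5]
grip_width: 0.0599
finger_force: 0.0
```

>>> send_rows(plan="0 0 0 0 0 0 0.06; 0 0 0 0 0 0 0.06")

```text
clock: 25.45
position: [0.4841, -0.1803, 0.1527]
tool_rot: [-3.139, 0.001, 2.411]
force: [0.0, -0.2, -1.3]
grip_width: 0.0602
finger_force: 0.0
```

Run:
```python
from h import *
go((.5175,-.2085,.034),138.2);f=wcaps(.078)
t=imaging.grab_frame('side');hsv=cv2.cvtColor(t['color'],cv2.COLOR_RGB2HSV)
m=cv2.inRange(hsv,(100,130,60),(125,255,255));k,_,st,ce=cv2.connectedComponentsWithStats(m);c=[ce[i] for i in range(1,k) if 260<ce[i][0]<320 and st[i][4]>40]
print(c)
mw=cv2.inRange(cv2.cvtColor(f['color'],cv2.COLOR_RGB2HSV),(100,130,60),(125,255,255));k,_,st,ce=cv2.connectedComponentsWithStats(mw)
for i in range(1,k):
    if st[i][4]>300:
        p=np.array([wonz(f,*ce[i],z) for z in(.06,.10)]);d=p[1]-p[0];
        e,g=ray(t,*c[0]);A=np.c_[d,-g];s=np.linalg.lstsq(A,e-p[0],rcond=None)[0];print('cap tri',p[0]+s[0]*d,e+s[1]*g)
```

```text
pos [ 0.4841 -0.1803  0.1527] rot [-1.7988e+02  7.0000e-02  1.3812e+02] shift [-0.0436  0.0016  0.1187] turn [-0.12  0.07 -0.08]
wrist [304, 242, 36, 32, 834] [ 0.5146 -0.2057  0.078 ]
wrist [497, 294, 24, 25, 454] [ 0.6917 -0.1065  0.078 ]
[array([296.57142857, 221.4375    ])]
cap tri [ 0.51560618 -0.2066493   0.07543254] [ 0.51252356 -0.20773184  0.07456459]
cap tri [ 0.55216469 -0.11722786  0.19189105] [ 0.5074815  -0.23467926  0.12608176]
```

>>> send_rows(plan="-0.025 0.001 0 0 0 0 0.06; -0.042 0.001 0 0 0 0 0.06; -0.042 0.001 0.02 0 0 0 0.06; -0.042 0.001 0.05 0 0 0 0.06; -0.042 0.001 0.08 0 0 0 0.06; -0.042 0.001 0.105 0 0 0 0.06; -0.042 0.001 0.117 0 0 0 0.06; -0.042 0.001 0.117 0 0 0 0.06; -0.042 0.001 0.117 0 0 0 0; -0.042 0.001 0.117 0 0 0 0")

```text
clock: 26.38
position: [0.5174, -0.2083, 0.0374]
tool_rot: [-3.141, 0.003, 2.411]
force: [-0.1, 0.6, 0.3]
grip_width: 0.0367
finger_force: 0.0
```

>>> send_rows(plan="0 0 0 0 0 0 0; 0 0 0 0 0 0 0; 0 0 0 0 0 0 0; 0 0 0 0 0 0 0; 0 0 0 0 0 0 0")

```text
clock: 26.8
position: [0.5175, -0.2085, 0.0376]
tool_rot: [-3.141, 0.004, 2.41]
force: [-1.0, 0.7, 9.2]
grip_width: 0.035
finger_force: 30.5
```

>>> send_rows(plan="0 0 -0.01 0 0 0 0; 0 0 -0.03 0 0 0 0; 0 0 -0.06 0 0 0 0; 0 0 -0.09 0 0 0 0; 0 0.02 -0.1 0 0 0 0; 0 0.045 -0.1 0 0 0 0; 0 0.07 -0.1 0 0 0 0; -0.01 0.1 -0.1 0 0 7 0; -0.025 0.13 -0.1 0 0 14 0; -0.035 0.145 -0.1 0 0 21 0")

```text
clock: 27.63
position: [0.6422, -0.1206, 0.1376]
tool_rot: [3.14, 0.002, 2.041]
force: [0.2, 0.5, -0.4]
grip_width: 0.0348
finger_force: 30.3
```

>>> send_rows(plan="0 0 0 0 0 7 0; 0 0 0 0 0 14 0; 0 0 0 0 0 21 0; 0 0 0 0 0 28 0; 0 0 0 0 0 35 0; 0 0 0 0 0 42 0; 0 0 0 0 0 49 0; 0 0 0 0 0 56 0; 0 0 0 0 0 63 0; 0 0 0 0 0 70 0")

```text
clock: 28.47
position: [0.6396, -0.1233, 0.1373]
tool_rot: [3.139, 0.0, 0.816]
force: [-0.7, 0.3, -0.2]
grip_width: 0.035
finger_force: 30.4
```

>>> send_rows(plan="0 0 0 0 0 7 0; 0 0 0 0 0 14 0; 0 0 0 0 0 21 0; 0 0 0 0 0 25 0; 0 0 0 0 0 25 0; 0 0 0 0 0 25 0")

```text
clock: 28.97
position: [0.6396, -0.1231, 0.1369]
tool_rot: [3.139, -0.0, 0.389]
force: [0.2, 1.0, -0.9]
grip_width: 0.035
finger_force: 30.4
```

Run:
```python
from h import *
s=observe();print(s['grip_width'],s['force'],s['qpos'].round(2));f=wcaps(.064);go((.651,-.1245,.12),22.4)
m=cv2.cvtColor(f['color'],cv2.COLOR_RGB2HSV)
```

```text
0.03502346357974972 [ 0.18491816  1.01882417 -0.90782287] [ 0.14  0.67 -0.06  1.61  0.05  0.87 -1.12]
wrist [315, 87, 42, 41, 1244] [ 0.7153 -0.1043  0.064 ]
wrist [286, 272, 72, 58, 2907] [ 0.5659 -0.156   0.064 ]
wrist [0, 380, 71, 15, 386] [0.0857 0.2571 0.064 ]
pos [ 0.6396 -0.1232  0.1367] rot [ 1.7986e+02 -1.0000e-02  2.2300e+01] shift [0.01   0.0055 0.0167] turn [ 0.14 -0.01 -0.1 ]
```

>>> send_rows(plan="0.005 0.003 0.015 0 0 0 0; 0.0105 0.0055 0.04 0 0 0 0; 0.0105 0.0055 0.07 0 0 0 0; 0.0105 0.0055 0.09 0 0 0 0; 0.0105 0.0055 0.103 0 0 0 0; 0.0105 0.0055 0.109 0 0 0 0; 0.0105 0.0055 0.112 0 0 0 0; 0.0105 0.0055 0.112 0 0 0 0; 0.0105 0.0055 0.112 0 0 0 0")

```text
clock: 29.77
position: [0.652, -0.125, 0.0251]
tool_rot: [3.138, -0.001, 0.386]
force: [-1.0, 0.1, 0.4]
grip_width: 0.0352
finger_force: 30.4
```

>>> send_rows(plan="0 0 0.001 0 0 0 0; 0 0 0.002 0 0 0 0; 0 0 0.003 0 0 0 0; 0 0 0.003 0 0 0 0")

```text
clock: 30.1
position: [0.6518, -0.1249, 0.0217]
tool_rot: [3.138, -0.0, 0.386]
force: [-0.6, -0.2, 5.9]
grip_width: 0.0348
finger_force: 30.9
```

>>> send_rows(plan="0 0 0 0 0 0 0.04; 0 0 0 0 0 0 0.048; 0 0 0 0 0 0 0.055; 0 0 0 0 0 0 0.055; 0 0 -0.01 0 0 0 0.055; 0 0 -0.03 0 0 0 0.055; 0 0 -0.06 0 0 0 0.055; 0 0 -0.095 0 0 0 0.055; -0.02 0 -0.13 0 0 0 0.055; -0.06 0 -0.16 0 0 0 0.055")

```text
clock: 30.93
position: [0.6038, -0.143, 0.1792]
tool_rot: [3.138, -0.003, 0.389]
force: [-0.6, -0.8, 1.7]
grip_width: 0.0552
finger_force: 0.0
```

>>> send_rows(plan="-0.03 0 0 0 0 0 0.055; -0.06 0 -0.01 0 0 0 0.055; -0.06 0 -0.01 0 0 0 0.055; -0.06 0 -0.01 0 0 0 0.055")

```text
clock: 31.27
position: [0.5457, -0.1681, 0.1877]
tool_rot: [3.138, -0.001, 0.384]
force: [1.1, -0.1, 0.3]
grip_width: 0.055
finger_force: 0.0
```

Run:
```python
from h import *
s=observe();print(s['position'],s['force'])
wcaps(.062)
caps(z=.062);t=caps('side',z=.062)
# did others move? diff of first and last frames at their places
a,b=load('top0'),imaging.grab_frame('top')
d=np.abs(a['color'].astype(int)-b['color']).max(2)>40
for n,p in dict(tape=(.424,-.307,.0125),ring2=(.804,-.193,.012),inf=(.544,-.371,.09),box=(.72,-.259,.08),done=(.714,-.106,.05),knob=(.5876,-.272,.2)).items():
    u,v=map(int,proj(b,p));print(n,(u,v),d[v-10:v+11,u-10:u+11].sum())
```

```text
[ 0.54568654 -0.16809262  0.1876785 ] [ 1.06357827 -0.1395225   0.28289774]
wrist [310, 0, 29, 9, 192] [ 0.7049 -0.1088  0.062 ]
wrist [302, 42, 35, 33, 862] [ 0.6561 -0.1232  0.062 ]
wrist [573, 350, 23, 30, 181] [ 0.4202 -0.7774  0.062 ]
wrist [0, 353, 66, 18, 460] [-0.019   0.2576  0.062 ]
side [26, 51, 71, 36, 563] [-0.0624  0.5499  0.062 ]
side [355, 167, 11, 11, 93] [ 0.7123 -0.1091  0.062 ]
side [336, 178, 11, 11, 97] [ 0.6533 -0.1272  0.062 ]
tape (357, 263) 251
ring2 (310, 122) 0
inf (385, 214) 115
box (337, 145) 429
done (276, 152) 300
knob (348, 190) 60
```

```bash
python3 -c "
from workcell import bot;print(bot.job_done())"
```

```text
the job is handed in; nothing more can be done
None
```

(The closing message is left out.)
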